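# Move the stencil frame from the decorating board to the drying dock

### The job

Swing the spring-loaded hold-down finger up by its red bar until it snaps open, while the blue stencil frame still lies in the decorating board; then take the frame by its yellow rib and set it flat in the drying dock's bay, slid fully home against the stops so that its edge presses the red switch lever. Let go of it there, and leave the icing bottles, mug, jar and spatula where they are.

Things in the scene. Friction and masses are not known exactly. Their poses are not given: they have to be found in the camera images.
- finger (a joint): hold-down finger of the decorating board, hinge angle in rad: 0 = down, its rubber pad pressing on the far edge of the stencil frame with about 6 N; grows as the red bar is raised and swung back towards the hinge; end stop 1.5. Its spring works over-centre: below 0.75 it pulls the finger down, above about 0.8 it pulls the finger up and back by itself to the 1.5 stop, where it stays. Raising the bar takes about 6 N at first.
- finger_bar (a point): centre of the red round cross bar on top of the finger, 50 mm long, 16 mm in diameter, parallel to the hinge (board y); moves with the finger on a circle about finger_hinge (66 mm in front of it and 34 mm above it when down). With the finger down it stands 84 mm above the table, 59 mm above the frame's edge; a thin stalk holds it from below, its two flat ends are free.
- finger_hinge (a point): middle of the finger's hinge pin, 50 mm above the table, between two small dark cheeks; the hinge line runs along the board's y
- board: fixed light-wood decorating board 290 x 170 x 15 mm (its x, y, z); origin at the centre of its underside, x points from the frame's side towards the finger's hinge. Low steel rails, 5 mm high, surround the frame with 2 mm play, so the frame must be lifted out. The finger is hinged 105 mm towards +x of the origin.
- frame_grip (a point): middle of the yellow grip rib on the loose stencil frame. The frame is a blue rectangular rim 160 x 120 x 10 mm (x, y, z) with a clear panel carrying coloured dots, 0.2 to 0.4 kg; the rib, 70 mm along x, 14 mm thick in y, stands upright at its centre from the panel to 48 mm above the frame's underside. This point is over the frame's centre, 29 mm above its underside; z up. At the start the frame lies in the board, centred 35 mm towards the board's -x.
- dock: fixed grey drying dock 240 x 180 x 20 mm (x, y, z), origin at the centre of its underside, x points towards its white fan housing (40 mm high) and the two black rubber stops. The bay floor is 20 mm above the table, between two steel side guides 132 mm apart and 8 mm high; it is open at the -x end. The stop faces are 60 mm towards +x of the origin.
- dock_seat (a point): point on the bay floor under the centre of a frame that is fully home against the stops (20 mm towards the dock's -x from its origin); the frame's x lies along the dock's x, either way round
- lever (a joint): red presence-switch lever between the stops, hinged upright, angle in rad: 0 = free, its tip reaching about 16 mm into the bay in front of the stops, 5 to 17 mm above the floor; grows as the frame's edge pushes it towards the housing, about 0.3 with the frame against the stops; the switch closes at 0.2. Light spring, about 0.3 N at the tip; lowering the frame on top of it jams it.
- lever_tip (a point): tip of the red lever, 11 mm above the bay floor, moves with it
- bottle_red: icing bottle with a red tip, 48 mm wide, 115 mm high, origin at its foot; bystander
- bottle_green: icing bottle with a green tip, 48 mm wide, 115 mm high, origin at its foot; bystander
- mug: white mug, 76 mm wide, 85 mm high, origin at its foot; bystander
- spatula: spatula 240 mm long lying flat, origin on its underside; bystander
- jar: amber jar, 70 mm wide, 90 mm high, origin at its foot; bystander
Things that resemble listed ones, but are neither listed nor needed, are in the scene too. What is shaped like the part that bears frame_grip but green is not meant.

How it is judged:
By the outcome, as a careful person would: the job done as asked, in the order asked, and still so for the second after the job is handed in, with the robot touching nothing.
It also fails if it takes over 58 s, if anything falls off the work surface, if the arm or the gripper's body presses on something with over 40 N, if the wrist force passes 120 N, or if a joint passes its speed limit or range.

### The arm

A 7-joint arm with a two-finger parallel gripper is mounted at the origin on the work surface. World frame = base frame: x ahead of the robot, y to its left, z up, the work surface at z = 0. Lengths are in m, angles in degrees, forces in N, time in s.
With the tool pointing down it reaches from about 0.425 to 0.975 m from the base axis. Payload 16.7 kg.
Tool frame: the origin (TCP) lies at the very end of the fingers, on their centre line; the grasp point (between the pads) lies 19 mm behind it; z points along the fingers, y is the line along which they close (so a half turn about z gives the same grasp; the last joint's range is limited). The gripper opens to 85 mm and grips with 20 to 120 N. Pads are 22 mm wide; open, the fingers measure 114 mm over their backs; the gripper's body (76 mm by 85 mm) begins 54 mm behind the grasp point. The pads swing forward as they close: fully open they stand 13 mm farther back than shut.
Start: joints at [66.434, 24.414, 4.234, 92.017, -1.954, 63.644, -3.845], TCP at [0.175, -0.652, 0.231] pointing down, gripper open.
Joint ranges: [-163.25, 163.25], [-28.42, 122.38], [-70.27, 78.77], [12.13, 141.07], [-58.53, 238.53], [9.26, 117.41], [-156.51, 156.51]. Speed limits (degrees/s): [108.29, 108.29, 136.94, 136.94, 172.46, 172.46, 172.46].

### API

Orientations are given as a 3x3 rotation matrix whose columns are the frame's x, y, z axes.
In Python, from station import read_state, snapshot, calibration, close_job, silhouettes, landmark_of gives the robot as it stands.
- The arm moves only by the shell command python3 -m crank 'ROWS' [OPENING] [FORCE]. ROWS is JSON, a list of rows, each a list of 6 numbers: the shift along the tool's x, y, z in cm, then the turn, a rotation vector about the tool's x, y, z in rad. A call has 1 to 10 rows; each row is the pose to reach, as a shift and turn from the pose commanded when the call began, along the tool's axes at that moment; what a row does not reach only later rows make up. A row lasts 1/10 s, in which the tool goes at most 50 mm and 8.59 degrees, less where a joint would pass 70% of its speed; a pose out of reach is approached as far as the arm can. A call with a gripper value outside its range is refused whole. OPENING is the closure in counts, from 0 (fully open) to 255 (shut), set as the call begins (- or left out, the last holds). The fingers move at their own pace and stop on an object; FORCE is the grip in N (left out, the last holds). Time passes only in rows, so rows that repeat a pose let the fingers close. It gives the time, the measured TCP pose, the force, the opening and the grip force at its end, in the units of the state.
- read_state(): the state, without advancing time (a new reading comes with each control period).
- snapshot(name): name is "scene" or "top" or "wrist"; returns the picture (480x640x3 uint8, red, green, blue); there is no depth.
- calibration(name): a dict with "camera_matrix" (3x3 intrinsics, pixels), "D" ([k1, k2, p1, p2, k3] as OpenCV has them; the pictures are not rectified), "rvec" (rotation vector, rad) and "tvec" (3), from world to camera coordinates, as OpenCV has them; the wrist camera has in their place "mount" (4x4, takes a point from camera to tool coordinates, whose origin is the TCP and whose axes are the flange's). Camera axes: x right, y down, z forward; pixel columns grow to the right and rows downward; lengths in m; the calibration is good to about 2 mm. A picture is of the moment at which its call begins: read the wrist's pose just before it. calibration takes no time and is no camera call.
- close_job(): hands the job in; it is judged then, once.
Trained networks look in the newest picture that a camera, given by its name, has taken for a name from the list of things; names that differ only in an ending like _2 or _b are one class to them, and where a whole thing is asked for, a point or a joint stands for the part that bears it (a point fixed in the world has none). Each returns a list of dicts, best first, with "score" (0 to 1); they miss things now and then, are a little off and sometimes report something else, mostly with a low value. They report only what shows in the picture. A call takes as long as a camera call. They do not tell look-alikes from the thing itself.
- silhouettes(camera, query): "mask" (480x640 bool, what is visible of it).
- landmark_of(camera, query): "centre" ([x, y, z] in m, in world coordinates, good to about 4 mm: a listed point, or the origin of a listed thing).
The state is a dict: "t": time; "q": joint angles; "joint_velocities": joint speeds; "joint_torque": joint torques, N m; "eef_pos": TCP position; "tool_rot": TCP orientation; "force": force on the tool from outside, world axes, zero at the start; "ft_torque": the same for the moment, N m; "opening": finger opening in m; "gripper_force": force on a finger pad.
Only numpy, scipy, OpenCV 4.12 (cv2) and the standard library are available. Lean on these libraries where they do the work, as an engineer would, in place of code of your own. Each camera call takes 0.05 s, during which the arm holds its last target. There are 200 camera calls.

## Working session

There is one attempt and no reset: what is moved stays moved. The work goes in short steps, Python scripts to look and compute and a shell command to move; the robot and the scene stay as the last step left them, time stands still between calls to the robot, and variables do not carry over. Pictures are saved under pics/ and viewed, at most 10 in all, crops included, and the job is handed in when it is done.

```bash
mkdir -p pics; ls; python3 - <<'E'
from station import *
import cv2,numpy as np
s=read_state();print(s['t'],s['eef_pos'],s['tool_rot'],s['opening'],s['force'])
a=snapshot("scene");b=snapshot("top")
cv2.imwrite("pics/scene.png",a[...,::-1]);cv2.imwrite("pics/top.png",b[...,::-1])
for c in("scene","top"):
  for n in("finger_bar","finger_hinge","board","frame_grip","dock","dock_seat","lever_tip"):
    print(c,n,[(np.round(d["centre"],3).tolist(),round(d["score"],2)) for d in landmark_of(c,n)][:4])
E
```

```text
pics
0.0 [ 0.17456091 -0.65160644  0.23060897] [[ 9.65935983e-01  2.58780781e-01 -4.29702819e-04]
 [ 2.58781118e-01 -9.65935228e-01  1.21161904e-03]
 [-1.01521370e-04 -1.28154540e-03 -9.99999174e-01]] 0.08563140681806407 [ 0.78910901 -0.04656571 -0.02884982]
scene finger_bar [([0.55, 0.26, 0.081], 0.54), ([0.566, -0.003, -0.005], 0.38)]
scene finger_hinge [([0.608, 0.278, 0.048], 0.94)]
scene board [([0.509, 0.254, -0.0], 0.79)]
scene frame_grip [([0.475, 0.236, 0.046], 0.94), ([0.24, -0.253, 0.028], 0.88), ([0.197, 0.299, 0.029], 0.61)]
scene dock [([0.552, -0.235, 0.006], 0.87)]
scene dock_seat [([0.532, -0.228, 0.021], 0.59)]
scene lever_tip []
top finger_bar [([0.544, 0.258, 0.087], 0.65), ([0.608, 0.279, 0.051], 0.62), ([0.478, 0.239, 0.044], 0.3)]
top finger_hinge [([0.613, 0.281, 0.051], 0.73), ([0.42, 0.467, -0.002], 0.17)]
top board [([0.513, 0.25, -0.006], 0.64), ([0.531, -0.228, 0.015], 0.46)]
top frame_grip [([0.234, -0.252, 0.027], 0.78), ([0.198, 0.288, 0.03], 0.7), ([0.477, 0.24, 0.043], 0.55)]
top dock [([0.559, -0.231, 0.002], 0.75), ([0.422, 0.47, -0.003], 0.61), ([0.477, 0.24, 0.043], 0.36)]
top dock_seat [([0.53, -0.231, 0.018], 0.89), ([0.612, 0.281, 0.05], 0.6), ([0.476, 0.241, 0.046], 0.43)]
top lever_tip [([0.596, -0.258, 0.03], 0.6), ([0.528, -0.23, 0.02], 0.17)]
```

View pics/scene.png

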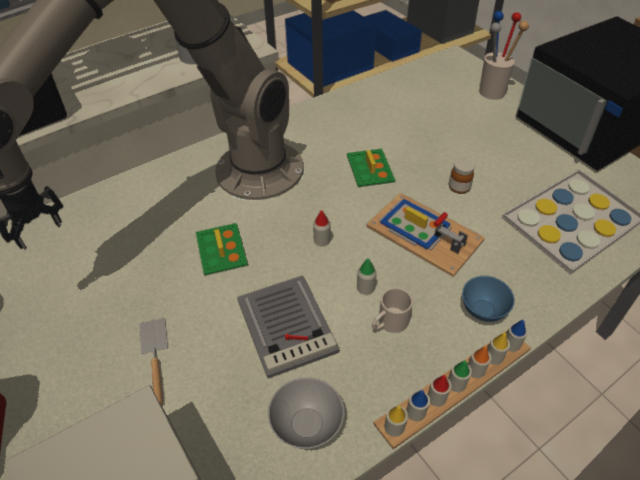

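View pics/top.png

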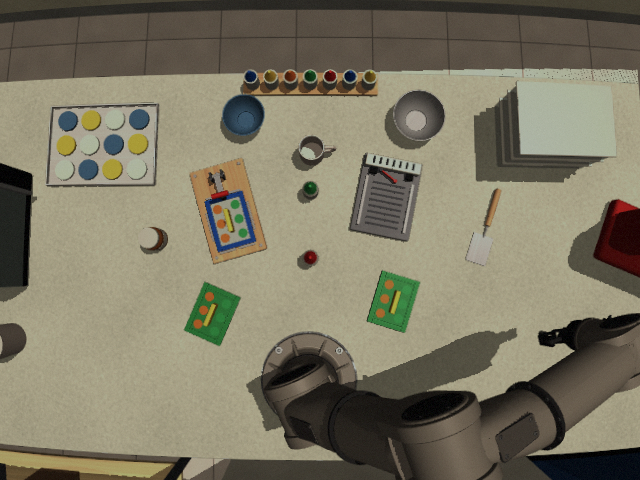

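The blue frame (scene px 415,215; top 231,222) lies in the wooden board under the red bar (top 218,193). The two green frames (top 212,313 and 393,300) are the look-alikes. The dock is at top (387,200), with its housing and red lever at the far end. I'll rectify both areas to confirm this and measure the yaws.

```bash
cat > h.py <<'E'
from station import *
import cv2,numpy as np
def cam(name,s=None):
    c=calibration(name);K=np.array(c["camera_matrix"]);D=np.array(c["D"])
    if "rvec" in c: return K,D,cv2.Rodrigues(np.array(c["rvec"],float))[0],np.array(c["tvec"],float).ravel()
    M=np.array(c["mount"]);T=np.eye(4);T[:3,:3]=s["tool_rot"];T[:3,3]=s["eef_pos"]
    W=np.linalg.inv(T@M);return K,D,W[:3,:3],W[:3,3]
def proj(C,P):
    K,D,R,t=C;return cv2.projectPoints(np.asarray(P,float).reshape(-1,1,3),cv2.Rodrigues(R)[0],t,K,D)[0].reshape(-1,2)
def unproj(C,uv,z):
    K,D,R,t=C;n=cv2.undistortPoints(np.asarray(uv,float).reshape(-1,1,2),K,D).reshape(-1,2)
    d=np.c_[n,np.ones(len(n))]@R;o=-R.T@t;return o+d*((z-o[2])/d[:,2])[:,None]
def ortho(C,img,c,w,h,z,s):
    "top-down picture, s px/mm, image right = -y, up = +x"
    u,v=np.meshgrid(np.arange(w),np.arange(h))
    P=np.stack([c[0]-(v-h/2)/s/1000,c[1]-(u-w/2)/s/1000,np.full(u.shape,z)],-1)
    m=proj(C,P).reshape(h,w,2).astype(np.float32);return cv2.remap(img,m[...,0],m[...,1],cv2.INTER_LINEAR)
def rect(C,mask,z):
    m=mask.astype(np.uint8);n,l,st,_=cv2.connectedComponentsWithStats(m)
    k=1+np.argmax(st[1:,4]);v,u=np.where(l==k)
    P=unproj(C,np.c_[u,v],z)[:,:2]*1000
    return cv2.minAreaRect(P.astype(np.float32)),st[k].tolist()
E
python3 - <<'E'
from h import *
b=cv2.imread("pics/top.png");C=cam("top")
o=np.hstack([ortho(C,b,(.51,.25),400,560,.025,1.4),ortho(C,b,(.55,-.23),400,560,.02,1.4)])
cv2.imwrite("pics/ortho.png",o)
h=cv2.cvtColor(b,cv2.COLOR_BGR2HSV)
m=cv2.inRange(h,(105,120,60),(125,255,255));M=np.zeros_like(m);M[180:260,195:270]=m[180:260,195:270]
print("frame",rect(C,M,.025))
snapshot("top")
for n,z in(("dock",.02),("board",.015)):
  for d in silhouettes("top",n)[:2]: print(n,round(d["score"],2),rect(C,d["mask"],z))
E
```

```text
frame (((473.350341796875, 237.28646850585938), (159.5928497314453, 119.3619384765625), 16.37340545654297), [205, 191, 51, 61, 615])
dock 0.6 (((549.9854736328125, -234.37034606933594), (181.79898071289062, 243.16635131835938), 78.72098541259766), [350, 153, 72, 88, 4726])
board 0.85 (((505.84814453125, 247.67678833007812), (293.728759765625, 172.23294067382812), 15.838560104370117), [189, 158, 78, 106, 3189])
```

View pics/ortho.png

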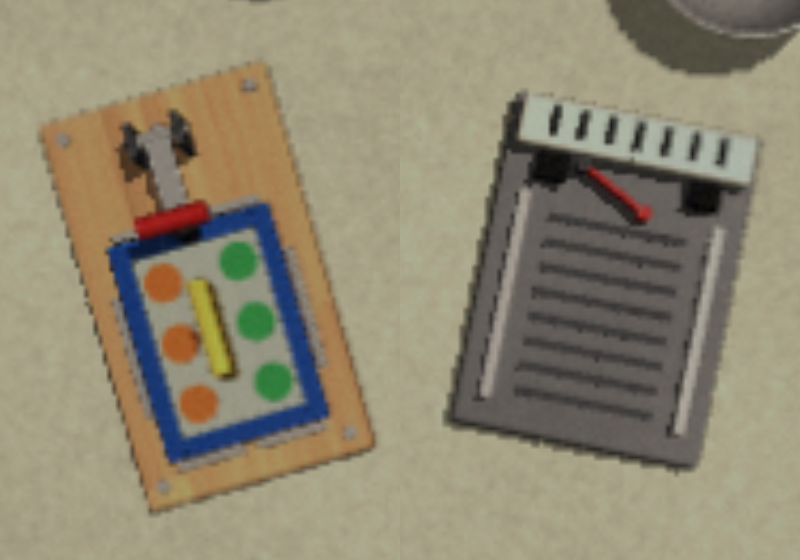

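The crop confirms it. The blue frame with the yellow rib sits in the board under the red bar, at yaw ≈16.3°. The dock yaw is ≈-11.3°, with its lever (ortho 640,212) at the housing end. The tool yaw is already 15°. I'll swing round past the dock first for a wrist view.

```bash
python3 -m crank '[[4,-2.7,-1,0,0,0],[8,-5.5,-2,0,0,0],[12,-8.2,-3,0,0,0],[16,-11,-4,0,0,0],[20,-13.7,-5,0,0,0],[24,-16.5,-6,0,0,0],[28,-19.2,-7,0,0,0],[32,-22,-8,0,0,0],[36,-24.7,-9,0,0,0],[39,-27,-10,0,0,0]]' 0 && python3 - <<'E'
from h import *
c=calibration("wrist");print(np.round(c["mount"],3).tolist())
s=read_state();print(s['t'],np.round(s['eef_pos'],3),np.round(s['q'],1),s['force'])
a=snapshot("wrist");cv2.imwrite("pics/w1.png",a[...,::-1])
C=cam("wrist",s)
print(proj(C,[[.53,-.23,.02],[.55,-.233,0],[.596,-.258,.03]]).round())
for n in("dock","dock_seat","lever_tip"):
    print(n,[(np.round(d["centre"],4).tolist(),round(d["score"],2)) for d in landmark_of("wrist",n)][:3])
E
```

```text
t: 1.95
eef_pos: [0.4832, -0.2876, 0.332]
tool_rot: [[0.965, 0.26, 0.001], [0.26, -0.965, 0.0], [0.001, 0.0, -1.0]]
force: [0.1, -0.5, -0.0]
opening: 0.0853
gripper_force: 0.0
[[-0.001, -0.952, -0.305, 0.08], [1.0, -0.001, 0.0, 0.0], [-0.0, -0.305, 0.952, -0.144], [0.0, 0.0, 0.0, 1.0]]
1.95 [ 0.483 -0.288  0.332] [ 33.    9.9 -10.1  98.8   1.8  71.4 -52.4] [ 0.09992128 -0.51931101 -0.01541314]
[[280. 139.]
 [287. 124.]
 [315.  90.]]
dock [([0.5552, -0.2286, 0.0027], 0.77), ([0.4671, -0.5458, -0.0001], 0.22)]
dock_seat [([0.5316, -0.2279, 0.022], 0.89)]
lever_tip [([0.5986, -0.2578, 0.0306], 0.8)]
```

```bash
python3 - <<'E'
from h import *
s=read_state();C=cam("wrist",s);b=cv2.imread("pics/w1.png")
a=np.deg2rad(-11.3)
# picture in the dock frame about estimated origin (up=+x dock, right=-y dock), 2 px/mm, plane z=.028 (guide tops)
o=np.array([.553,-.232]);w,h,S=500,560,2
u,v=np.meshgrid(np.arange(w),np.arange(h));X=-(v-h/2)/S/1e3;Y=-(u-w/2)/S/1e3
for z in(.028,):
  P=np.stack([o[0]+X*np.cos(a)-Y*np.sin(a),o[1]+X*np.sin(a)+Y*np.cos(a),np.full(X.shape,z)],-1)
  m=proj(C,P).reshape(h,w,2).astype(np.float32);i=cv2.remap(b,m[...,0],m[...,1],cv2.INTER_LINEAR)
  cv2.imwrite("pics/dock.png",i)
E
```

```text
(no output)
```

View pics/dock.png

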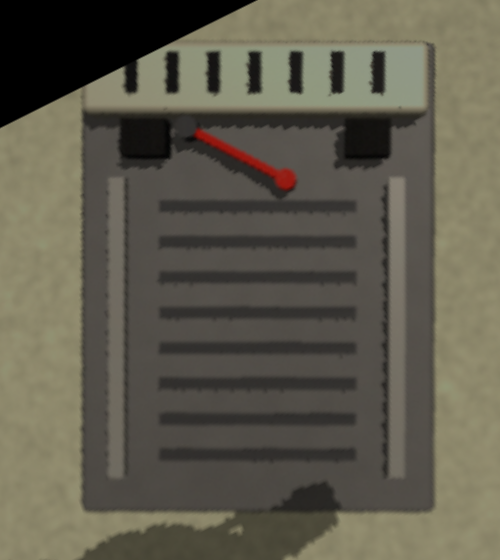

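The guides stand vertical in this rectified view (inner faces at u=125.5 and 389.5, which is 132 mm ✓), so the yaw is -11.3°. The seat comes out at about (0.534, -0.2315), agreeing with the detector to within ~4 mm. Next I'll move above the board.

```bash
python3 -m crank '[[1.6,-4.8,0,0,0,-0.002],[3.2,-9.6,0,0,0,-0.005],[4.8,-14.4,0,0,0,-0.007],[6.4,-19.2,0.3,0,0,-0.01],[8,-24,0.7,0,0,-0.012],[9.6,-28.8,1.1,0,0,-0.014],[11.2,-33.6,1.5,0,0,-0.016],[12.8,-38.4,2,0,0,-0.019],[14.4,-43.2,2.5,0,0,-0.021],[16,-47.9,3,0,0,-0.023]]' && python3 -m crank '[[1.2,-2.5,0,0,0,0],[1.2,-3,0,0,0,0],[1.2,-3,0,0,0,0]]' && python3 - <<'E'
from h import *
s=read_state();print(s['t'],np.round(s['eef_pos'],4),np.round(s['q'],1),s['force'])
a=snapshot("wrist")[...,::-1].copy();cv2.imwrite("pics/w2.png",a);C=cam("wrist",s)
h=cv2.cvtColor(a,cv2.COLOR_BGR2HSV)
m=cv2.inRange(h,(105,120,50),(125,255,255));print("frame",rect(C,m,.025))
m=cv2.inRange(h,(0,150,60),(6,255,255))|cv2.inRange(h,(174,150,60),(180,255,255));print("bar",rect(C,m,.088))
m=cv2.inRange(h,(22,120,90),(34,255,255));print("rib",rect(C,m,.058))
for n in("finger_bar","finger_hinge","frame_grip"):
    print(n,[(np.round(d["centre"],4).tolist(),round(d["score"],2)) for d in landmark_of("wrist",n)][:3])
E
```

```text
t: 3.15
eef_pos: [0.512, 0.2077, 0.3017]
tool_rot: [[0.96, 0.278, 0.0], [0.278, -0.96, -0.001], [0.0, 0.001, -1.0]]
force: [1.4, -0.9, -0.7]
opening: 0.0854
gripper_force: 0.0
t: 3.45
eef_pos: [0.5149, 0.2392, 0.3014]
tool_rot: [[0.96, 0.281, -0.001], [0.281, -0.96, -0.0], [-0.001, 0.0, -1.0]]
force: [-0.1, -0.2, -0.7]
opening: 0.0853
gripper_force: 0.0
3.45 [0.5149 0.2392 0.3014] [  -3.5   13.9  -33.2   99.4    8.1   69.1 -112.4] [-0.06786403 -0.21732421 -0.6642687 ]
frame (((478.260009765625, 240.13565063476562), (158.61343383789062, 120.05048370361328), 16.24761199951172), [255, 154, 101, 125, 3744])
bar (((549.509765625, 261.0116271972656), (14.843117713928223, 49.396759033203125), 16.271869659423828), [279, 157, 50, 16, 749])
rib (((477.8839111328125, 240.0541229248047), (73.16854095458984, 13.815362930297852), 16.06011962890625), [299, 196, 13, 62, 731])
finger_bar [([0.546, 0.2605, 0.0829], 0.88)]
finger_hinge [([0.6094, 0.2797, 0.0504], 0.79)]
frame_grip [([0.4768, 0.2402, 0.044], 0.75), ([0.1929, 0.2959, 0.028], 0.59)]
```

View pics/w2.png

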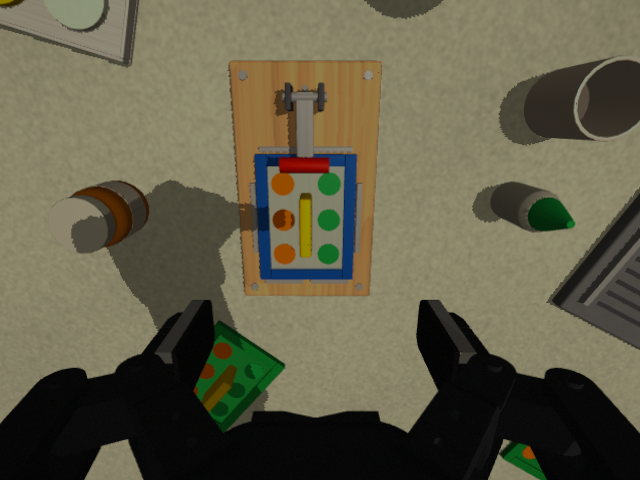

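The red bar (305,165), rib (305,225) and blue frame are consistent with each other: bar (0.5485,0.2608), frame centre (0.4778,0.2401), yaw 16.25°. I'll grip the bar by its two ends.

```bash
python3 -m crank '[[1.5,-0.4,4,0,0,0],[3,-0.9,8,0,0,0],[3.8,-1.1,12,0,0,0],[3.8,-1.1,15.5,0,0,0],[3.8,-1.1,18.5,0,0,0],[3.8,-1.1,21,0,0,0],[3.8,-1.1,22.8,0,0,0],[3.8,-1.1,23.7,0,0,0],[3.8,-1.1,23.9,0,0,0],[3.8,-1.1,23.9,0,0,0]]' 0 && python3 -m crank '[[0,0,0,0,0,0],[0,0,0,0,0,0],[0,0,0,0,0,0],[0,0,0,0,0,0],[0,0,0,0,0,0],[0,0,0,0,0,0],[0,0,0,0,0,0],[0,0,0,0,0,0]]' 140 40
```

```text
t: 4.65
eef_pos: [0.5487, 0.2607, 0.0636]
tool_rot: [[0.96, 0.28, 0.001], [0.28, -0.96, 0.0], [0.001, 0.0, -1.0]]
force: [-0.4, -0.1, -0.1]
opening: 0.0857
gripper_force: 0.0
t: 5.45
eef_pos: [0.5486, 0.261, 0.0639]
tool_rot: [[0.96, 0.281, 0.001], [0.281, -0.96, 0.0], [0.001, 0.0, -1.0]]
force: [-1.8, -2.9, 8.1]
opening: 0.0494
gripper_force: 40.2
```

```bash
python3 -m crank '[[0.33,0,-0.56,0,0,0],[0.7,0,-1.1,0,0,0],[1.11,0,-1.59,0,0,0],[1.57,0,-2.05,0,0,0],[2.06,0,-2.47,0,0,0],[2.59,0,-2.84,0,0,0],[3.15,0,-3.17,0,0,0],[3.74,0,-3.45,0,0,0],[4.34,0,-3.67,0,0,0],[4.97,0,-3.84,0,0,0]]' && python3 -m crank '[[0.64,0,-0.12,0,0,0],[1.28,0,-0.17,0,0,0],[1.28,0,-0.17,0,0,0]]'
```

```text
t: 6.45
eef_pos: [0.5961, 0.2748, 0.102]
tool_rot: [[0.96, 0.281, -0.0], [0.281, -0.96, -0.0], [-0.001, 0.0, -1.0]]
force: [-3.6, -1.0, -3.0]
opening: 0.0491
gripper_force: 41.8
t: 6.75
eef_pos: [0.6097, 0.2788, 0.104]
tool_rot: [[0.96, 0.28, 0.002], [0.28, -0.96, 0.001], [0.002, -0.0, -1.0]]
force: [-0.8, -2.8, 6.7]
opening: 0.0492
gripper_force: 41.8
```

```bash
python3 -m crank '[[0,0,0,0,0,0],[0,0,0,0,0,0],[0,0,0,0,0,0],[0,0,0,0,0,0],[0,0,0,0,0,0],[0,0,0,0,0,0]]' 0 && python3 -m crank '[[0,0,-2,0,0,0],[0,0,-5,0,0,0],[0,0,-9,0,0,0],[-3,0,-13,0,0,0],[-7,0,-15.5,0,0,0],[-10.5,0,-16,0,0,0],[-13.5,0,-16,0,0,0],[-13.5,0,-16,0,0,0]]' && python3 - <<'E'
from h import *
s=read_state();print(s['t'],np.round(s['eef_pos'],4),np.round(s['q'],1),s['force'])
a=snapshot("wrist")[...,::-1].copy();cv2.imwrite("pics/w3.png",a);C=cam("wrist",s)
h=cv2.cvtColor(a,cv2.COLOR_BGR2HSV)
m=cv2.inRange(h,(105,120,50),(125,255,255));print("frame",rect(C,m,.025))
m=cv2.inRange(h,(22,120,90),(34,255,255));print("rib",rect(C,m,.058))
m=cv2.inRange(h,(0,150,60),(6,255,255))|cv2.inRange(h,(174,150,60),(180,255,255));print("bar",rect(C,m,.118))
E
```

```text
t: 7.35
eef_pos: [0.6081, 0.2786, 0.1031]
tool_rot: [[0.96, 0.281, 0.0], [0.281, -0.96, 0.0], [0.0, -0.0, -1.0]]
force: [0.4, 0.3, 0.1]
opening: 0.0854
gripper_force: 0.0
t: 8.15
eef_pos: [0.4758, 0.2399, 0.2639]
tool_rot: [[0.959, 0.282, 0.001], [0.282, -0.959, -0.001], [0.001, 0.002, -1.0]]
force: [0.0, 0.4, 0.5]
opening: 0.0854
gripper_force: 0.0
8.15 [0.4758 0.2399 0.2639] [  -3.6   12.2  -34.4  106.3    7.8   63.8 -114.5] [0.01179597 0.35415872 0.49825947]
frame (((477.561279296875, 239.81097412109375), (157.55081176757812, 120.33631134033203), 16.298559188842773), [258, 122, 115, 142, 5512])
rib (((476.8873291015625, 239.76380920410156), (70.59294891357422, 13.875627517700195), 15.978230476379395), [308, 169, 15, 69, 885])
bar (((397.31329345703125, 21.227386474609375), (41.58034896850586, 14.87186050415039), 69.98338317871094), [488, 346, 31, 27, 313])
```

View pics/w3.png

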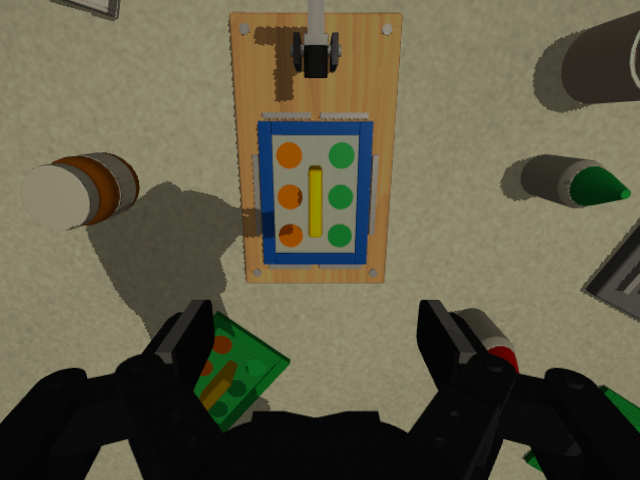

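The finger has swung fully back (its pad shows at 315,62), and the frame is unmoved with its rib at (315,203). Now I'll grasp the rib.

```bash
python3 -m crank '[[0.1,0,4,0,0,0],[0.2,0,8.5,0,0,0],[0.2,0,12.5,0,0,0],[0.2,0,16,0,0,0],[0.2,0,19,0,0,0],[0.2,0,21,0,0,0],[0.2,0,22.3,0,0,0],[0.2,0,22.9,0,0,0],[0.2,0,23.1,0,0,0],[0.2,0,23.1,0,0,0]]' 0 && python3 -m crank '[[0,0,0,0,0,0],[0,0,0,0,0,0],[0,0,0,0,0,0],[0,0,0,0,0,0],[0,0,0,0,0,0],[0,0,0,0,0,0],[0,0,0,0,0,0],[0,0,0,0,0,0],[0,0,0,0,0,0],[0,0,0,0,0,0]]' 255 50
```

```text
t: 9.2
eef_pos: [0.481, 0.2414, 0.0326]
tool_rot: [[0.96, 0.281, 0.001], [0.281, -0.96, 0.0], [0.001, -0.0, -1.0]]
force: [-0.3, -0.5, 0.0]
opening: 0.0854
gripper_force: 0.0
t: 10.2
eef_pos: [0.4807, 0.2412, 0.0324]
tool_rot: [[0.96, 0.281, 0.0], [0.281, -0.96, 0.0], [0.0, -0.0, -1.0]]
force: [-0.6, -0.6, 5.9]
opening: 0.0134
gripper_force: 49.4
```

```bash
python3 -m crank '[[0,0,-0.3,0,0,0],[0,0,-0.8,0,0,0],[0,0,-1.6,0,0,0],[0,0,-3,0,0,0],[0,0,-5,0,0,0],[0,0,-8,0,0,0],[0,0,-11.5,0,0,0],[0,0,-15,0,0,0],[0,0,-17.5,0,0,0],[0,0,-18.5,0,0,0]]' 255 70
```

```text
t: 11.2
eef_pos: [0.4812, 0.2417, 0.2205]
tool_rot: [[0.96, 0.281, 0.004], [0.281, -0.96, 0.001], [0.004, -0.0, -1.0]]
force: [-0.8, 0.4, -3.0]
opening: 0.013
gripper_force: 68.4
```

```bash
python3 -m crank '[[-0.2,1,0,0,0,0],[-0.7,3,0,0,0,0],[-1.5,6.2,0,0,0,0],[-2.3,10,0,0,0,0],[-3.2,14,0,0,0,0],[-4.2,18,0,0,0,0],[-5.1,22,0,0,0,0],[-6.1,26,0,0,0,0],[-7,30,0,0,0,0],[-8,34,0,0,0,0]]' && python3 -m crank '[[-0.9,3.7,0,0,0,0.03],[-1.7,7,0,0,0,0.09],[-2.2,9.4,0,0,0,0.16],[-2.5,10.8,0,0,0,0.24],[-2.7,11.5,0,0,0,0.32],[-2.7,11.66,0,0,0,0.4],[-2.7,11.66,0,0,0,0.45],[-2.7,11.66,0,0,0,0.481],[-2.7,11.66,0,0,0,0.481]]' && python3 - <<'E'
from h import *
s=read_state();print(s['t'],np.round(s['eef_pos'],4),np.round(s['q'],1),np.degrees(np.arctan2(s['tool_rot'][1][0],s['tool_rot'][0][0])))
a=snapshot("wrist")[...,::-1].copy();cv2.imwrite("pics/w4.png",a);C=cam("wrist",s)
h=cv2.cvtColor(a,cv2.COLOR_BGR2HSV);zf=s['eef_pos'][2]-.0176+.01
m=cv2.inRange(h,(105,120,50),(125,255,255));print("frame",rect(C,m,zf))
print([(np.round(d["centre"],4).tolist(),round(d["score"],2)) for n in("dock_seat","lever_tip") for d in landmark_of("wrist",n)][:4])
E
```

```text
t: 12.2
eef_pos: [0.4979, -0.1099, 0.2156]
tool_rot: [[0.96, 0.281, -0.002], [0.281, -0.96, 0.0], [-0.002, -0.001, -1.0]]
force: [0.3, -0.2, -2.3]
opening: 0.0131
gripper_force: 68.3
t: 13.1
eef_pos: [0.5058, -0.2269, 0.2164]
tool_rot: [[0.981, -0.196, -0.001], [-0.196, -0.981, 0.001], [-0.001, -0.0, -1.0]]
force: [-0.1, -0.2, -2.6]
opening: 0.0131
gripper_force: 68.4
13.1 [ 0.5058 -0.2269  0.2164] [ 29.4  14.8 -14.  107.8   4.2  58.  -87.7] -11.277981268190608
frame (((531.106201171875, -231.611083984375), (120.42223358154297, 101.93982696533203), 78.68562316894531), [171, 130, 290, 213, 20393])
[([0.5974, -0.2558, 0.03], 0.6)]
```

View pics/w4.png

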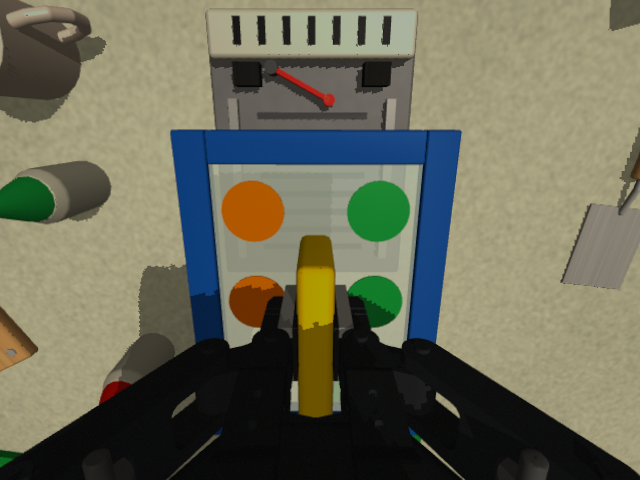

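```bash
python3 - <<'E'
from h import *
import json
s=read_state();C=cam("wrist",s)   # arm now settled: new picture
a=snapshot("wrist")[...,::-1].copy();cv2.imwrite("pics/w5.png",a)
print(C[0].round(1).tolist(),np.round(s['eef_pos'],4))
x,y=.981,-.196;R=np.array([[x,-y],[y,x]])   # dock axes
T=np.array(s['eef_pos'][:2])
f=lambda uv,z:((unproj(C,uv,z)[:,:2]-T)@R*1000).round(1).tolist()   # mm in dock axes rel. TCP
g=cv2.cvtColor(a,cv2.COLOR_BGR2GRAY).astype(int)
print("row115",g[115,215:250].tolist(),g[115,375:410].tolist())
print("col stops", g[75:95,246].tolist(),g[75:95,377].tolist())
print("guides inner, top z.028",f([[238.5,115],[386.5,115]],.028))
print("frame front corners",f([[171,130],[461,130]],s['eef_pos'][2]-.0076))
print("stop faces z.02/.035",f([[246,86],[377,86]],.02),f([[246,86],[377,86]],.035),"lever tip",f([[329,100]],.031))
print("housing ends",f([[206,60],[417,60]],.055),"rib top",f([[316,240]],s['eef_pos'][2]+.03))
E
```

```text
[[351.2, 0.0, 315.2], [0.0, 351.2, 235.1], [0.0, 0.0, 1.0]] [ 0.506  -0.227   0.2168]
row115 [74, 87, 92, 92, 92, 93, 93, 93, 94, 93, 93, 94, 94, 101, 118, 128, 128, 128, 128, 128, 128, 128, 112, 76, 65, 85, 95, 95, 95, 95, 95, 96, 95, 96, 94] [105, 105, 105, 105, 105, 105, 97, 49, 49, 46, 62, 122, 152, 152, 152, 152, 152, 152, 152, 148, 118, 105, 105, 105, 104, 104, 105, 104, 104, 105, 104, 105, 105, 92, 91]
col stops [23, 23, 22, 22, 22, 22, 22, 23, 22, 22, 15, 6, 34, 48, 50, 50, 51, 51, 72, 92] [23, 21, 23, 21, 23, 23, 24, 23, 23, 24, 20, 8, 16, 43, 50, 50, 50, 50, 93, 106]
guides inner, top z.028 [[85.9, 69.2], [86.1, -63.4]]
frame front corners [[76.6, 60.0], [76.7, -59.8]]
stop faces z.02/.035 [[110.6, 62.5], [110.8, -54.9]] [[109.3, 59.7], [109.4, -52.4]] lever tip [[98.5, -11.6]]
housing ends [[126.1, 86.4], [126.4, -79.6]] rib top [[41.4, 0.1]]
```

In the settled measurement the guides are 132.6 mm apart ✓ with their centre line +3 mm (dock y) from the frame. The stops are 33 mm ahead of the frame's front edge, so it clears the lever by about 17 mm. I'll correct the sideways offset and lower the frame.

```bash
python3 -m crank '[[0,-0.1,2,0,0,0],[0,-0.2,5,0,0,0],[0,-0.3,8.5,0,0,0],[0,-0.3,11.5,0,0,0],[0,-0.3,14,0,0,0],[0,-0.3,15.5,0,0,0],[0,-0.3,16.5,0,0,0],[0,-0.3,17,0,0,0],[0,-0.3,17.2,0,0,0],[0,-0.3,17.2,0,0,0]]' && python3 -m crank '[[0,0,0.2,0,0,0],[0,0,0.4,0,0,0],[0,0,0.5,0,0,0],[0,0,0.6,0,0,0],[0,0,0.65,0,0,0],[0,0,0.7,0,0,0],[0,0,0.7,0,0,0]]'
```

```text
t: 14.3
eef_pos: [0.5071, -0.2243, 0.0456]
tool_rot: [[0.981, -0.195, 0.001], [-0.195, -0.981, -0.0], [0.001, 0.0, -1.0]]
force: [0.7, 0.3, -2.1]
opening: 0.0127
gripper_force: 68.5
t: 15.0
eef_pos: [0.5067, -0.2241, 0.038]
tool_rot: [[0.981, -0.195, -0.0], [-0.195, -0.981, 0.0], [-0.0, -0.0, -1.0]]
force: [-0.1, 0.2, -2.2]
opening: 0.0128
gripper_force: 68.5
```

```bash
python3 -m crank '[[0,0,0.05,0,0,0],[0,0,0.1,0,0,0],[0,0,0.1,0,0,0],[0,0,0.1,0,0,0]]'; python3 - <<'E'
from h import *
s=read_state();C=cam("wrist",s);a=snapshot("wrist")[...,::-1].copy();cv2.imwrite("pics/w6.png",a)
E
```

```text
t: 15.4
eef_pos: [0.5067, -0.2242, 0.0374]
tool_rot: [[0.981, -0.195, 0.0], [-0.195, -0.981, -0.0], [0.0, 0.0, -1.0]]
force: [-2.9, 0.7, 5.5]
opening: 0.0132
gripper_force: 69.7
```

View pics/w6.png

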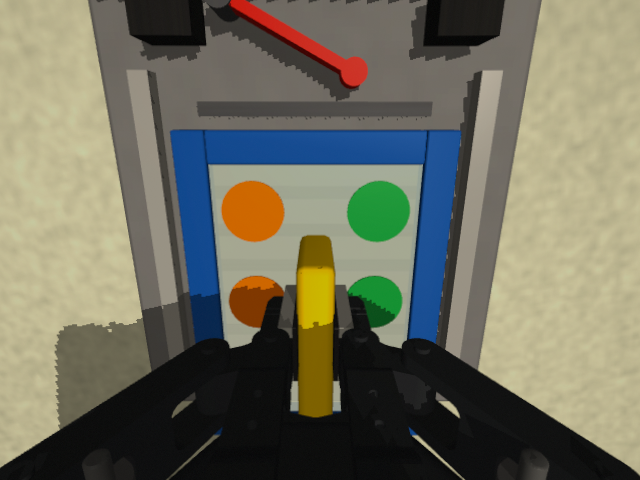

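The frame lies flat between the guides and is roughly centred, with the lever (353,72) and stops ahead of its front edge (row 130). Now I'll slide it home.

```bash
python3 -m crank '[[0.3,0,0,0,0,0],[0.7,0,0,0,0,0],[1.2,0,0,0,0,0],[1.7,0,0,0,0,0],[2.1,0,0,0,0,0],[2.5,0,0,0,0,0],[2.8,0,0,0,0,0],[3,0,0,0,0,0],[3.1,0,0,0,0,0],[3.1,0,0,0,0,0]]' && python3 -m crank '[[0.1,0,0,0,0,0],[0.2,0,0,0,0,0],[0.2,0,0,0,0,0]]'
```

```text
t: 16.45
eef_pos: [0.5366, -0.2304, 0.0374]
tool_rot: [[0.981, -0.195, -0.001], [-0.195, -0.981, -0.0], [-0.001, 0.0, -1.0]]
force: [-5.4, -0.0, 9.0]
opening: 0.0131
gripper_force: 70.2
t: 16.75
eef_pos: [0.5385, -0.2308, 0.0374]
tool_rot: [[0.981, -0.195, -0.001], [-0.195, -0.981, -0.0], [-0.001, 0.0, -1.0]]
force: [-6.3, 0.7, 9.8]
opening: 0.0134
gripper_force: 70.3
```

```bash
python3 -m crank '[[0.1,0,0,0,0,0],[0.2,0,0,0,0,0],[0.2,0,0,0,0,0]]' && python3 -m crank '[[0.1,0,0,0,0,0],[0.2,0,0,0,0,0],[0.2,0,0,0,0,0]]'
```

```text
t: 17.05
eef_pos: [0.5385, -0.2307, 0.0374]
tool_rot: [[0.981, -0.195, -0.005], [-0.195, -0.981, 0.001], [-0.005, 0.0, -1.0]]
force: [-20.2, 4.8, 24.3]
opening: 0.0128
gripper_force: 72.3
t: 17.35
eef_pos: [0.5385, -0.2307, 0.0374]
tool_rot: [[0.981, -0.196, -0.008], [-0.196, -0.981, 0.001], [-0.008, 0.0, -1.0]]
force: [-33.6, 9.5, 37.3]
opening: 0.013
gripper_force: 74.4
```

The frame has met the stops: travel 32.5 mm, and force rises with no further motion. I'll relax the push, release, lift clear and check.

```bash
python3 -m crank '[[-0.1,0,-0.02,0,0,0],[-0.2,0,-0.04,0,0,0],[-0.3,0,-0.06,0,0,0],[-0.3,0,-0.06,0,0,0]]' && python3 -m crank '[[0,0,0,0,0,0],[0,0,0,0,0,0],[0,0,0,0,0,0],[0,0,0,0,0,0],[0,0,0,0,0,0],[0,0,0,0,0,0],[0,0,0,0,0,0]]' 0 && python3 -m crank '[[0,0,-0.5,0,0,0],[0,0,-1.5,0,0,0],[0,0,-3,0,0,0],[0,0,-6,0,0,0],[0,0,-10,0,0,0],[-2,0,-14,0,0,0],[-4,0,-18,0,0,0],[-5,0,-20,0,0,0],[-5,0,-20,0,0,0],[-5,0,-20,0,0,0]]' && python3 - <<'E'
from h import *
s=read_state();C=cam("wrist",s);a=snapshot("wrist")[...,::-1].copy()
h=cv2.cvtColor(a,cv2.COLOR_BGR2HSV)
print("frame",rect(C,cv2.inRange(h,(105,120,50),(125,255,255)),.03))
a2=snapshot("top")[...,::-1];sc=snapshot("scene")[...,::-1]
t=cv2.resize(a2[140:260,180:440],(800,369),interpolation=cv2.INTER_CUBIC)
v=cv2.resize(a[0:330],(447,231));w=cv2.resize(sc[180:380,220:490],(353,231))
cv2.imwrite("pics/end.png",np.vstack([t,np.hstack([v,w])]))
E
```

```text
t: 17.75
eef_pos: [0.5385, -0.2307, 0.0374]
tool_rot: [[0.981, -0.195, -0.003], [-0.195, -0.981, 0.0], [-0.003, 0.0, -1.0]]
force: [-8.8, -0.0, 4.3]
opening: 0.0128
gripper_force: 69.2
t: 18.45
eef_pos: [0.5401, -0.2308, 0.0377]
tool_rot: [[0.981, -0.195, 0.0], [-0.195, -0.981, 0.0], [0.0, -0.0, -1.0]]
force: [0.1, -0.7, -0.7]
opening: 0.0854
gripper_force: 0.0
t: 19.45
eef_pos: [0.4911, -0.2212, 0.2389]
tool_rot: [[0.981, -0.195, 0.002], [-0.195, -0.981, -0.001], [0.002, 0.001, -1.0]]
force: [0.1, -0.3, -0.6]
opening: 0.0852
gripper_force: 0.0
frame (((535.36572265625, -229.67318725585938), (120.67906951904297, 159.96630859375), 78.70970916748047), [250, 71, 131, 167, 7509])
```

View pics/end.png

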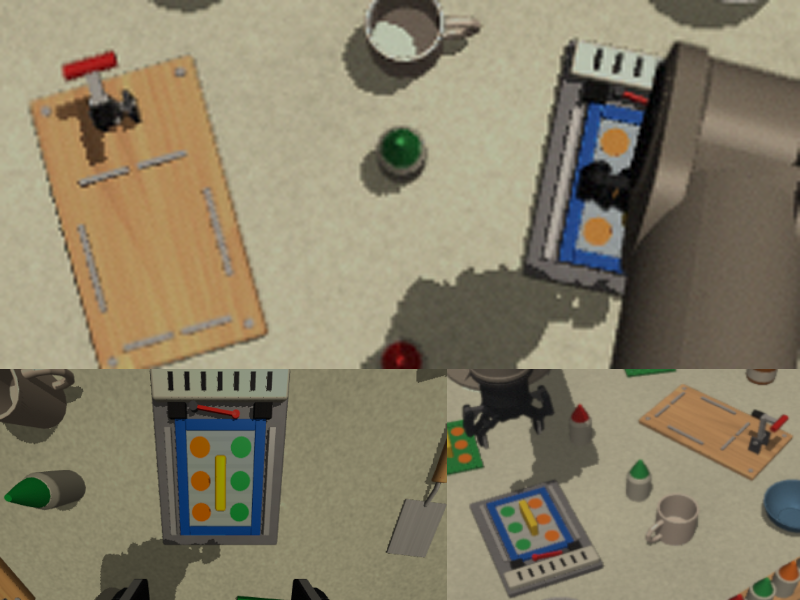

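The frame sits flat against both stops (wrist panel 178,410 and 262,412) with the lever pushed back. The finger is open, and the bottles and mug in view are undisturbed. I'm handing it in.

```bash
python3 -c "
from station import *
print(close_job())"
```

```text
the job is handed in; nothing more can be done
None
```

Job handed in at about 19.6 s: finger snapped open first, then the blue frame set flat in the dock, slid home against the stops with the lever pressed, and released; the arm touched no bystanders.

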